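# Lock a microplate in its holder with a thumb wedge

## Robot

A 6-joint arm with a two-finger parallel gripper is mounted at the origin on a cart in front of the work surface, level with it; the furniture and walls round the work are solid. World frame = base frame: x ahead of the robot, y to its left, z up, the work surface at z = 0. Lengths are in m, angles in rad, forces in N, time in s.
With the tool pointing down it reaches from about 0.3 to 0.875 m from the base axis. Payload 6.4 kg.
Tool frame: the origin (TCP) lies between the finger pads; the fingertips stand 8 mm ahead of it and the grasp point (between the pads) lies 11 mm behind it (ctrl.finger_overhang is the distance from the TCP to the fingertips, in m); z points along the fingers, y is the line along which they close (so a half turn about z gives the same grasp; the last joint's range is limited). The gripper opens to 85 mm and grips with 20 to 120 N. Pads are 22 mm wide; open, the fingers measure 114 mm over their backs; the gripper's body (76 mm by 85 mm) begins 54 mm behind the grasp point. The pads swing forward as they close: fully open they stand 13 mm farther back than shut.
Start: joints at [0.937, 0.181, 1.607, -0, 1.354, -0.206], TCP at [0.239, 0.523, 0.239] pointing down, gripper open.
Joint ranges: [-2.99, 2.99], [-0.89, 2.07], [0.3, 2.58], [-1.14, 4.28], [0, 2.63], [-3.12, 3.12]. Speed limits (rad/s): [2.57, 2.57, 3.01, 3.14, 3.14, 3.14].

## Interface

Orientations are given as a unit quaternion [w, x, y, z].
In Python, from bench import ctrl, camera gives the robot as it stands.
- The arm moves only by the shell command python3 -m pendant 'ROWS' [OPENING]. ROWS is JSON, a list of rows, each a list of 6 numbers: the shift along the world's x, y, z normalised to -1 to 1, where 1 is 200 mm, then the turn, a rotation vector about the world's x, y, z normalised to -1 to 1, where 1 is pi/2 rad. In form: [[dx, dy, dz, rx, ry, rz], ...]. A call has exactly 10 rows; each row shifts and turns the commanded pose from where the row before left it; what a row does not reach is not made up. A row lasts 1/8 s, in which the tool goes at most 62.5 mm and 10.7 degrees, less where a joint would pass 70% of its speed; a pose out of reach is approached as far as the arm can. A call with a number of a shift or a turn outside -1 to 1 is refused whole. A call with a gripper value outside its range is refused whole. OPENING is the opening, from -1 (shut) to 1 (fully open), set as the call begins (- or left out, the last holds). The fingers move at their own pace and stop on an object; the grip force is fixed at half the most. Time passes only in rows, so rows that do not move let the fingers close, or fill a call up. It gives the time, the measured TCP pose, the force, the opening and the grip force at its end, in the units of the state.
- ctrl.get_obs(): the state, without advancing time (a new reading comes with each control period).
- camera(name): name is "side" or "top"; returns a dict with "color" (400x640x3 uint8, blue, green, red), "fx", "fy", "cx", "cy" (pixels), "xyz" and "rotation" of the camera in the world. Camera axes: x right, y down, z forward; pixel columns grow to the right and rows downward; lengths in m; the calibration is good to about 2 mm. A picture is of the moment at which its call begins. There is no depth.
- ctrl.hand_in(): hands the job in; it is judged then, once.
The state is a dict: "time_s": time; "q": joint angles; "dq": joint speeds; "joint_efforts": joint torques, N m; "eef_pos": TCP position; "eef_rot": TCP orientation; "wrist_force": force on the tool from outside, world axes, zero at the start; "torque": the same for the moment, N m; "opening": opening from 0.0 (shut) to 1.0 (fully open); "grasp_force": force on a finger pad.
Only numpy, scipy, OpenCV 4.12 (cv2) and the standard library are available. Lean on these libraries where they do the work, as an engineer would, in place of code of your own. Each camera call takes 0.05 s, during which the arm holds its last target. There are 200 camera calls.

## Task

Slide the blue clamp bar up to the microplate and on until the plate sits square against the steel end stop, then slide the orange thumb wedge along the bar's ramp until it jams the bar fast, pushing it home with a steady thumb push of about 10 N. The plate must stay tightly clamped when you let go; be gentle enough not to crush it, and leave the bottle, marker and timer alone.

Things in the scene. Friction and masses are not known exactly. Their poses are not given: they have to be found in the camera images.
- fixture: fixed holder: flat aluminium base 184x224x10 mm; origin at the centre of its underside, z up. In its frame a steel rail (16 mm high) runs along y at the near edge, inner face x = -76 mm; then towards +x: wedge track, clamp bar, plate bay (centre y = -32 mm), and the steel end stop (15x130x16 mm), set up to 3 mm off each time. The bar clamps by sliding to +x, the wedge by sliding to -y
- clamp_bar: blue bar, 100 mm long (fixture y -82 to 18 mm), 16 mm high, sliding along fixture x only, 0 to 34 mm, starting within 5 mm of fully back; drag 1.5 N, stays where left. Straight front; rear face a 1:10 ramp, its gap to the rail wide at +y. While back it blocks the wedge. Seats the plate 17 to 29 mm on from its start. Axes as the fixture; origin moves with it
- bar_grip (a point): middle of the blue upright grip fin on the clamp bar, about 50 mm above the bench: fin 12 mm thick in the fixture's x, 34 mm wide in y, 47 mm high, standing on the bar's top (26 mm above the bench)
- wedge: orange thumb wedge flat on the base, 70 mm long, 16 high, 28 thick at its -y end, 35 at +y; rear face along the rail, front a 1:10 ramp like the bar's. Starts off the bar's +y end. Slides 50 to 125 mm along fixture -y, then jams within 1 or 2 mm; friction about 0.3, so it holds when let go. 10 N along -y clamps with about 12 to 22 N. Origin: foot of the thin end's rear corner; axes as the fixture
- wedge_tab (a point): middle of the orange upright thumb tab near the thick end of the wedge, about 50 mm above the bench: tab 12 mm thick in y, 26 mm wide in x, 47 mm high, standing on the wedge's top (26 mm above the bench). Its +y face is free to push on. The wedge must bear on the rail as well as the bar: if a grip holds it off the rail it comes loose when let go
- microplate: loose light-grey 96-well plate, 86 x 128 x 14 mm, 60 g, on the base (underside 10 mm above the bench) between bar and end stop, long side along the fixture's y; origin at the centre of its underside, x across its 86 mm width. Starts 3 to 15 mm short of the stop. A squeeze under 8 N leaves it loose in use, one over 30 N from the bar crushes it
- bottle: loose screw cap bottle, 56 mm across, 108 mm high, standing left (+y) of the holder; origin at the centre of its underside. Leave alone
- marker: loose black marker, 138 mm long, 12 mm thick, lying right of the holder; leave alone
- timer: loose white timer, 62 x 62 x 19 mm, lying on the near (-x) side of the holder; leave alone
Things that resemble listed ones, but are neither listed nor needed, are in the scene too. What is shaped like the wedge but green is not meant.

How it is judged:
By the outcome, as a careful person would: the job done as asked, in the order asked, and still so for the second after the job is handed in, with the robot touching nothing.
It also fails if it takes over 67 s, if anything falls off the work surface, if the arm or the gripper's body presses on something with over 40 N, if the wrist force passes 120 N, or if a joint passes its speed limit or range.

## Working session

There is one attempt and no reset: what is moved stays moved. The work goes in short steps, Python scripts to look and compute and a shell command to move; the robot and the scene stay as the last step left them, time stands still between calls to the robot, and variables do not carry over. Pictures are saved under pics/ and viewed, at most 10 in all, crops included, and the job is handed in when it is done.

```bash
mkdir -p pics; ls
python3 - <<'E'
from bench import ctrl,camera
import cv2
for n in("top","side"):
    c=camera(n); cv2.imwrite(f"pics/{n}0.png",c["color"]); print(n,c["fx"],c["fy"],c["cx"],c["cy"],c["xyz"],c["rotation"])
o=ctrl.get_obs();print(o["time_s"],o["eef_pos"],o["eef_rot"],o["opening"])
E
```

```text
pics
top 373.76965641259534 373.76965641259534 312.2888120441239 209.7797519560407 [0.41256282 0.01769238 0.89424839] [-0.0523408   0.71271228 -0.6977862   0.04894963]
side 398.8292783028462 398.8292783028462 313.6890418761098 199.27421802236523 [0.46201979 0.66661986 0.6079846 ] [ 0.03441998 -0.04711173  0.89951624 -0.43297377]
0.1 [0.23825954 0.52278506 0.23848043] [-3.12655819e-04  2.12294502e-01  9.77205418e-01 -7.19282171e-04] 1.0023842528713316
```

View pics/top0.png

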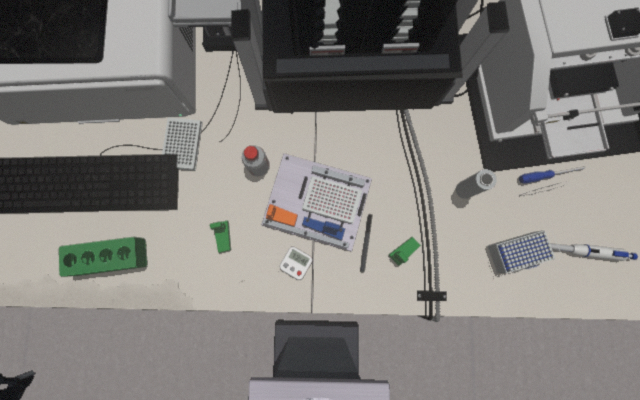

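View pics/side0.png

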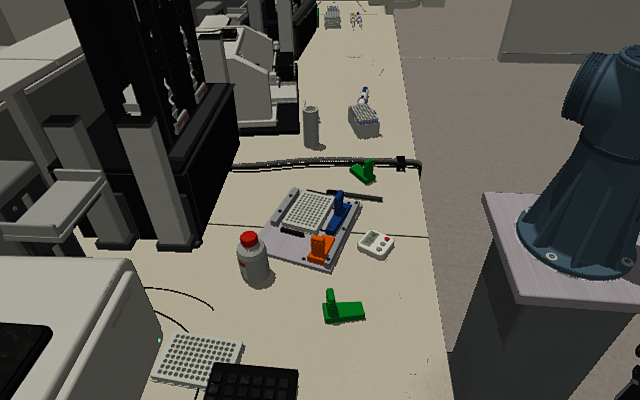

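```bash
cat > h.py <<'E'
from bench import ctrl,camera
import cv2,numpy as np
from scipy.spatial.transform import Rotation as R
def rot(c):
    q=np.array(c["rotation"]); return R.from_quat(q[[1,2,3,0]]).as_matrix()
def ray(c,p): 
    d=rot(c)@np.array([(p[0]-c["cx"])/c["fx"],(p[1]-c["cy"])/c["fy"],1]); return np.array(c["xyz"]),d
def plane(c,p,z):
    o,d=ray(c,p); return o+d*(z-o[2])/d[2]
def tri(c1,p1,c2,p2):
    o,d=ray(c1,p1);a,b=ray(c2,p2)
    s=np.linalg.lstsq(np.c_[d,-b],a-o,rcond=None)[0]
    return (o+d*s[0]+a+b*s[1])/2
def proj(c,P):
    v=rot(c).T@(np.array(P)-c["xyz"]); return [round(float(c["fx"]*v[0]/v[2]+c["cx"]),1),round(float(c["fy"]*v[1]/v[2]+c["cy"]),1)]
def crop(c,x0,y0,w,h,s,name): cv2.imwrite(name,cv2.resize(c["color"][y0:y0+h,x0:x0+w],None,fx=s,fy=s,interpolation=cv2.INTER_CUBIC))
E
python3 - <<'E'
from h import *
t,s=camera("top"),camera("side")
a=cv2.resize(t["color"][145:255,255:380],None,fx=4,fy=4,interpolation=2);b=cv2.resize(s["color"][175:285,255:375],None,fx=3,fy=4,interpolation=2)
cv2.imwrite("pics/c1.png",np.hstack([a[:,:430],b]) if 0 else cv2.resize(a,(500,440)))
crop(s,230,175,140,110,5,"pics/c2.png")
E
```

```text
(no output)
```

View pics/c1.png

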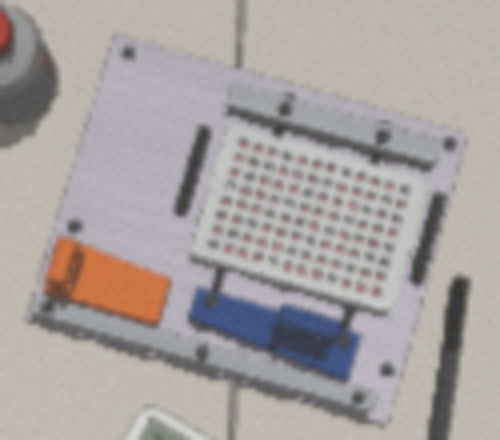

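View pics/c2.png

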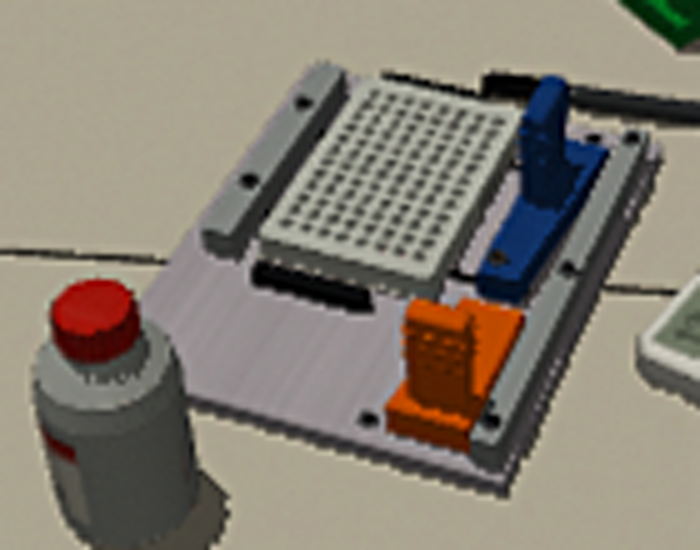

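c1/c2 show the orange wedge (top ≈(280,214)) with its tab, on the base beside the rail. The blue bar is at ≈(324,229). The green wedge lookalikes at top (222,236) and (404,250) are off the holder, so orange is the one meant. Next I'll compute the poses.

```bash
cat >> h.py <<'E'
def fixture(c):
    px=np.array([(113,38),(467,133),(388,425),(28,322)])/4+[255,145]
    W=np.array([plane(c,p,.01)[:2] for p in px]); F=np.array([(92,112),(92,-112),(-92,-112),(-92,112)])/1000.
    r,_=R.align_vectors(np.c_[W-W.mean(0),np.zeros(4)],np.c_[F,np.zeros(4)]); yaw=r.as_euler("xyz")[2]
    return W.mean(0),yaw,W
E
python3 - <<'E'
from h import *
t,s=camera("top"),camera("side")
o,y,W=fixture(t); print("fix",o,np.degrees(y),W.round(3).tolist())
Rz=R.from_euler("z",y).as_matrix()[:2,:2]
f=lambda P:((P[:2]-o)@Rz*1000).round(1)
# colour blobs
for n,lo,hi in(("blue",(100,120,40),(125,255,255)),("orange",(5,150,80),(18,255,255))):
  for k,c,x0,y0,x1,y1 in(("top",t,255,145,380,255),("side",s,230,175,375,285)):
    m=cv2.inRange(cv2.cvtColor(c["color"],cv2.COLOR_BGR2HSV),lo,hi);z=np.zeros_like(m);z[y0:y1,x0:x1]=m[y0:y1,x0:x1]
    r=max(cv2.findContours(z,0,2)[0],key=cv2.contourArea); h=r[:,0]
    for nm,v in(("minrow",h[h[:,1].argmin()]),("mincol",h[h[:,0].argmin()]),("maxcol",h[h[:,0].argmax()]),("maxrow",h[h[:,1].argmax()])):
        print(n,k,nm,v,"z26",f(plane(c,v,.026)),"z73",f(plane(c,v,.073)))
for nm,p in(("fin",(553/5+230,85/5+175)),("tab",(440/5+230,312/5+175))):
    P=plane(s,p,.073);print(nm,"side z73",P.round(4),f(P))
for nm,p in(("fin",(310/4+255,318/4+145)),("tab",(63/4+255,268/4+145))):
    P=plane(t,p,.073);print(nm,"top z73",P.round(4),f(P))
for nm,F in(("stop far",None),):pass
E
```

```text
fix [0.55970276 0.01205169] -14.529876452806775 [[0.675, 0.097], [0.62, -0.119], [0.444, -0.072], [0.5, 0.142]]
blue top minrow [310 220] z26 [-48.6   3.9] z73 [-53.8   2. ]
blue top mincol [303 223] z26 [-59.9  17.7] z73 [-64.4  15.1]
blue top maxcol [323 225] z26 [-51.7 -28.5] z73 [-56.7 -28.6]
blue top maxrow [320 230] z26 [-64.9 -24.9] z73 [-69.1 -25.2]
blue side minrow [339 190] z26 [ -28.5 -122.5] z73 [-47.1 -63.4]
blue side mincol [326 228] z26 [-44.5  14.9] z73 [-61.8  62.9]
blue side maxcol [351 205] z26 [-72.3 -77.6] z73 [-87.3 -22.2]
blue side maxrow [329 230] z26 [-52.7  18.7] z73 [-69.3  66.4]
orange top minrow [270 205] z26 [-40.  104.2] z73 [-45.6  96.8]
orange top mincol [267 213] z26 [-60.1 105.5] z73 [-64.6  98.1]
orange top maxcol [296 216] z26 [-48.5  38. ] z73 [-53.6  34.3]
orange top maxrow [293 225] z26 [-70.7  38.9] z73 [-74.7  35.1]
orange side minrow [312 235] z26 [-24.1  45.3] z73 [-43.1  90.9]
orange side mincol [307 256] z26 [-36.7 104.9] z73 [-54.6 145.6]
orange side maxcol [334 238] z26 [-70.6  38.2] z73 [-85.8  84.3]
orange side maxrow [322 264] z26 [-72.  114.6] z73 [-87.1 154.5]
fin side z73 [ 0.4942 -0.0305  0.073 ] [-52.7 -57.7]
tab side z73 [0.5285 0.1164 0.073 ] [-56.4  93.2]
fin top z73 [ 0.4992 -0.0224  0.073 ] [-49.9 -48.5]
tab top z73 [0.5242 0.115  0.073 ] [-60.2  90.7]
```

```bash
python3 -m pendant '[[0.1,-0.26,0,0,0,0.056],[0.108,-0.27,0,0,0,0.056],[0.108,-0.27,0,0,0,0],[0.108,-0.27,0,0,0,0],[0.108,-0.27,0,0,0,0],[0.108,-0.27,0,0,0,0],[0.108,-0.27,0,0,0,0],[0.108,-0.27,0,0,0,0],[0.108,-0.27,-0.1,0,0,0],[0.108,-0.27,-0.1,0,0,0]]' -1
```

```text
time_s: 1.55
eef_pos: [0.4537, -0.0169, 0.1994]
eef_rot: [0.001, 0.126, 0.992, -0.0]
wrist_force: [1.5, -0.0, 0.1]
opening: 0.001
grasp_force: 0.0
```

```bash
python3 -m pendant '[[0,0,-0.15,0,0,0],[0,0,-0.2,0,0,0],[0,0,-0.2,0,0,0],[0,0,-0.15,0,0,0],[0,0,-0.07,0,0,0],[0,0,0,0,0,0],[0,0,0,0,0,0],[0.03,-0.008,0,0,0,0],[0.03,-0.008,0,0,0,0],[0,0,0,0,0,0]]' -1
python3 - <<'E'
from h import *
t,s=camera("top"),camera("side")
a=cv2.resize(t["color"][165:275,255:375],(420,385));b=cv2.resize(s["color"][165:275,290:400],(385,385))
cv2.imwrite("pics/d1.png",np.hstack([a,b][:2])[:, :800])
E
```

```text
time_s: 2.8
eef_pos: [0.466, -0.0183, 0.0458]
eef_rot: [0.001, 0.126, 0.992, -0.0]
wrist_force: [0.1, -0.7, -0.5]
opening: 0.0
grasp_force: 0.0
```

View pics/d1.png

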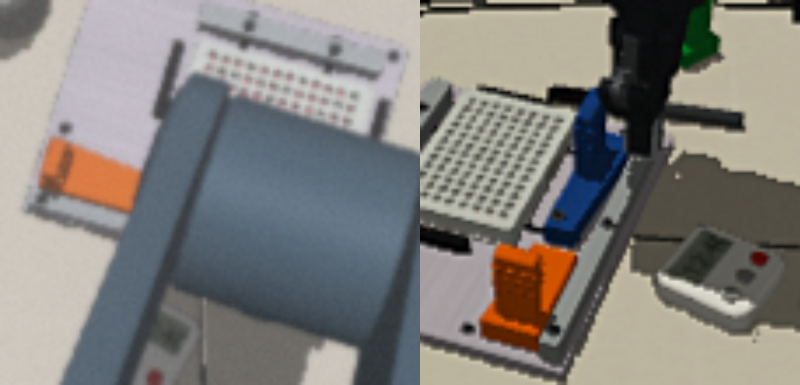

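```bash
python3 -m pendant '[[0.013,-0.003,0,0,0,0],[0.013,-0.003,0,0,0,0],[0.013,-0.003,0,0,0,0],[0.013,-0.004,0,0,0,0],[0.013,-0.003,0,0,0,0],[0.013,-0.003,0,0,0,0],[0.013,-0.004,0,0,0,0],[0.013,-0.003,0,0,0,0],[0.013,-0.003,0,0,0,0],[0,0,0,0,0,0]]' -1
python3 - <<'E'
from h import *
s=camera("side");crop(s,230,165,170,110,4.5,"pics/d2.png")
E
```

```text
time_s: 4.15
eef_pos: [0.4887, -0.0239, 0.0453]
eef_rot: [0.0, 0.126, 0.992, -0.0]
wrist_force: [-1.0, 0.7, 0.7]
opening: 0.001
grasp_force: 0.1
```

View pics/d2.png

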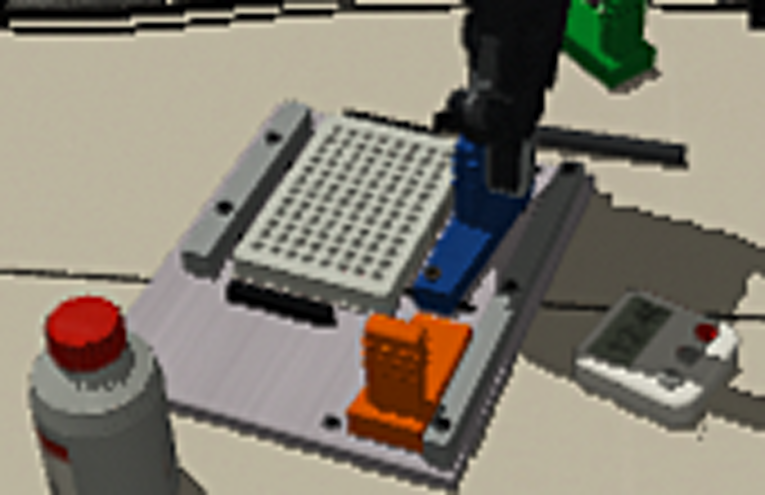

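```bash
python3 -m pendant '[[0.003,-0.001,0,0,0,0],[0.003,-0.001,0,0,0,0],[0.003,-0.001,0,0,0,0],[0.003,0,0,0,0,0],[0.003,-0.001,0,0,0,0],[0.003,-0.001,0,0,0,0],[0.003,-0.001,0,0,0,0],[0.003,-0.001,0,0,0,0],[0.003,0,0,0,0,0],[0,0,0,0,0,0]]' -1
python3 -m pendant '[[0.002,0,0,0,0,0],[0.002,-0.001,0,0,0,0],[0.002,0,0,0,0,0],[0.002,-0.001,0,0,0,0],[0.002,0,0,0,0,0],[0.002,-0.001,0,0,0,0],[0.002,0,0,0,0,0],[0.002,-0.001,0,0,0,0],[0.002,0,0,0,0,0],[0,0,0,0,0,0]]' -1
```

```text
time_s: 5.45
eef_pos: [0.4938, -0.0253, 0.0453]
eef_rot: [0.0, 0.126, 0.992, -0.0]
wrist_force: [-0.1, 0.6, -0.1]
opening: -0.002
grasp_force: 0.5
time_s: 6.7
eef_pos: [0.4974, -0.0261, 0.0453]
eef_rot: [0.0, 0.126, 0.992, -0.0]
wrist_force: [-2.0, -1.2, 0.5]
opening: -0.002
grasp_force: 0.7
```

```bash
for i in 1; do python3 -m pendant '[[0.002,0,0,0,0,0],[0.002,-0.001,0,0,0,0],[0.002,0,0,0,0,0],[0.002,-0.001,0,0,0,0],[0.002,0,0,0,0,0],[0.002,-0.001,0,0,0,0],[0.001,0,0,0,0,0],[0,0,0,0,0,0],[0,0,0,0,0,0],[0,0,0,0,0,0]]' -1;done
python3 - <<'E'
from h import *
s=camera("side");crop(s,230,165,170,110,4.5,"pics/d3.png")
E
```

```text
time_s: 7.95
eef_pos: [0.4999, -0.0266, 0.0453]
eef_rot: [0.0, 0.126, 0.992, 0.0]
wrist_force: [-2.4, -1.1, -0.6]
opening: 0.0
grasp_force: 0.8
```

View pics/d3.png

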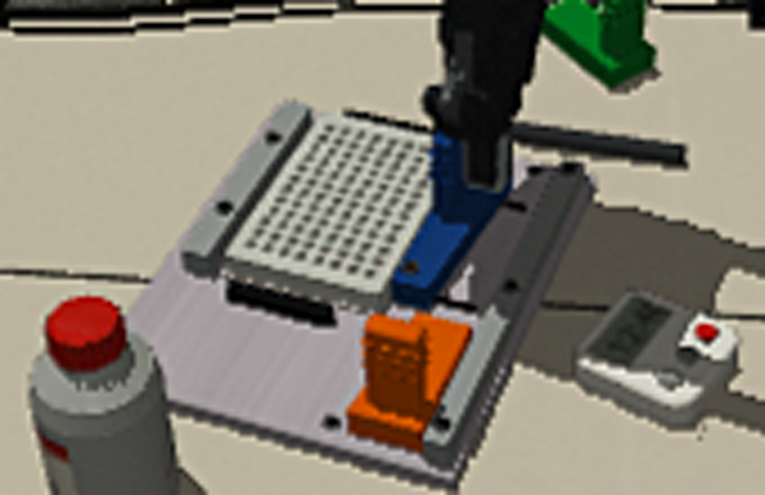

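The bar has reached the plate, its front edge at about (390,280) in the crop. A gap of a few mm to the stop remains. I'll keep going in small steps.

```bash
python3 -m pendant '[[0.001,0,0,0,0,0],[0.002,-0.001,0,0,0,0],[0.001,0,0,0,0,0],[0.002,-0.001,0,0,0,0],[0.001,0,0,0,0,0],[0.001,0,0,0,0,0],[0.001,0,0,0,0,0],[0.001,0,0,0,0,0],[0,0,0,0,0,0],[0,0,0,0,0,0]]' -1
```

```text
time_s: 9.25
eef_pos: [0.502, -0.027, 0.0453]
eef_rot: [0.0, 0.126, 0.992, -0.0]
wrist_force: [-1.8, 0.1, -0.8]
opening: -0.003
grasp_force: 0.9
```

```bash
python3 -m pendant '[[0.001,0,0,0,0,0],[0.001,-0.001,0,0,0,0],[0.001,0,0,0,0,0],[0.001,-0.001,0,0,0,0],[0.001,0,0,0,0,0],[0.001,0,0,0,0,0],[0.001,0,0,0,0,0],[0.001,0,0,0,0,0],[0,0,0,0,0,0],[0,0,0,0,0,0]]' -1
```

```text
time_s: 10.5
eef_pos: [0.5036, -0.0274, 0.0453]
eef_rot: [0.0, 0.126, 0.992, -0.0]
wrist_force: [-1.5, -0.3, -0.6]
opening: -0.002
grasp_force: 0.8
```

```bash
python3 -m pendant '[[0.001,0,0,0,0,0],[0.001,-0.001,0,0,0,0],[0.001,0,0,0,0,0],[0.001,-0.001,0,0,0,0],[0.001,0,0,0,0,0],[0.001,0,0,0,0,0],[0.001,0,0,0,0,0],[0.001,0,0,0,0,0],[0,0,0,0,0,0],[0,0,0,0,0,0]]' -1
```

```text
time_s: 11.75
eef_pos: [0.5043, -0.0276, 0.0453]
eef_rot: [-0.001, 0.126, 0.992, 0.0]
wrist_force: [-7.3, 0.8, 5.9]
opening: -0.003
grasp_force: 3.4
```

```bash
python3 -m pendant '[[0.001,0,0,0,0,0],[0.001,0,0,0,0,0],[0.001,0,0,0,0,0],[0,0,0,0,0,0],[0,0,0,0,0,0],[0,0,0,0,0,0],[0,0,0,0,0,0],[0,0,0,0,0,0],[0,0,0,0,0,0],[0,0,0,0,0,0]]' -1
python3 - <<'E'
from h import *
s=camera("side");crop(s,230,165,170,110,4.5,"pics/d4.png")
E
```

```text
time_s: 13.0
eef_pos: [0.5043, -0.0276, 0.0452]
eef_rot: [-0.002, 0.125, 0.992, -0.0]
wrist_force: [-9.7, -1.1, 6.5]
opening: 0.002
grasp_force: 4.4
```

View pics/d4.png

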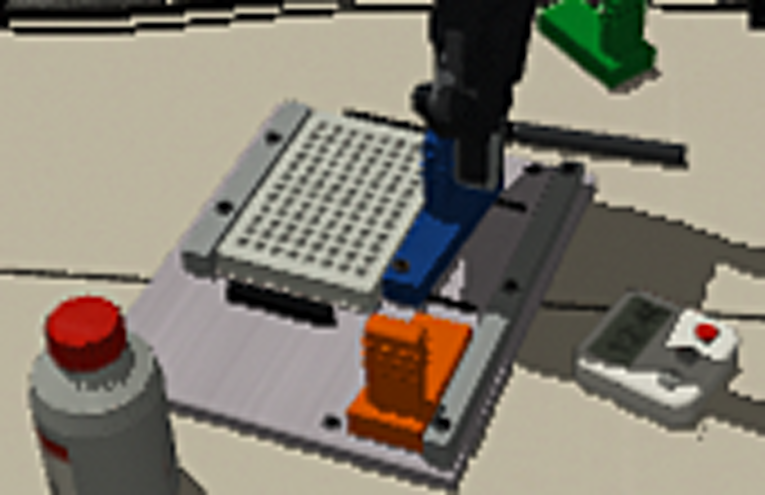

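The plate is flush with the stop. The TCP stalled at x=0.5043 with about 10 N, so it's seated. I'll back off and lift, and compute the bottle clearance.

```bash
python3 -m pendant '[[-0.03,0.008,0,0,0,0],[-0.04,0.01,0,0,0,0],[-0.04,0.01,0,0,0,0],[0,0,0.1,0,0,0],[0,0,0.2,0,0,0],[0,0,0.25,0,0,0],[0,0,0.25,0,0,0],[0,0.15,0,0,0,0],[0.05,0.2,0,0,0,0],[0,0,0,0,0,0]]' -1
python3 - <<'E'
from h import *
t,s=camera("top"),camera("side")
o,y=np.array([.5597,.01205]),np.radians(-14.53);Rz=R.from_euler("z",y).as_matrix()[:2,:2]
P=tri(t,(251,153),s,(94/5+230,298/5+175));print("cap",P.round(3),((P[:2]-o)@Rz*1000).round(0))
F=lambda a,b:(o+Rz@np.array([a,b])/1000).round(4)
p=ctrl.get_obs()["eef_pos"];print(p, "start",F(-59,128),"delta units",((np.r_[F(-59,128),.046]-p)/.2).round(3))
E
```

```text
time_s: 14.3
eef_pos: [0.4937, 0.0498, 0.2055]
eef_rot: [0.0, 0.124, 0.992, 0.0]
wrist_force: [0.7, -1.1, 0.4]
opening: -0.002
grasp_force: 0.0
cap [0.649 0.158 0.109] [ 49. 164.]
[0.49339192 0.0479806  0.20512299] start [0.5347 0.1508] delta units [ 0.207  0.514 -0.796]
```

```bash
python3 -m pendant '[[0.07,0.17,0,0,0,0],[0.07,0.17,0,0,0,0],[0.067,0.17,0,0,0,0],[0,0,-0.2,0,0,0],[0,0,-0.2,0,0,0],[0,0,-0.2,0,0,0],[0,0,-0.13,0,0,0],[0,0,-0.07,0,0,0],[0,0,0,0,0,0],[0,0,0,0,0,0]]' -1
python3 - <<'E'
from h import *
s=camera("side");t=camera("top")
cv2.imwrite("pics/e1.png",np.hstack([cv2.resize(t["color"][145:255,255:365],(400,400)),cv2.resize(s["color"][165:275,240:350],(400,400))]))
E
```

```text
time_s: 15.65
eef_pos: [0.5362, 0.1496, 0.0465]
eef_rot: [0.001, 0.126, 0.992, 0.0]
wrist_force: [0.0, 0.8, 0.5]
opening: 0.0
grasp_force: 0.0
```

View pics/e1.png

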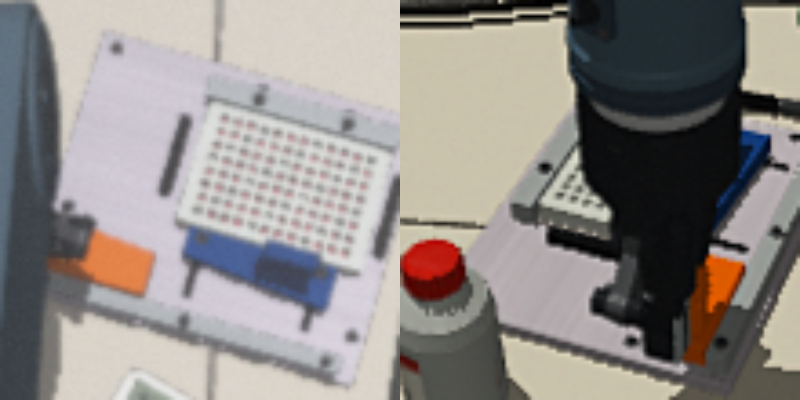

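The plate is flush with the stop. The closed finger stands behind the orange tab at ≈(75,240) in the top crop. I'll push along -y.

```bash
python3 -m pendant '[[-0.008,-0.029,0,0,0,0],[-0.008,-0.029,0,0,0,0],[-0.008,-0.029,0,0,0,0],[-0.008,-0.029,0,0,0,0],[-0.007,-0.029,0,0,0,0],[-0.008,-0.029,0,0,0,0],[-0.007,-0.029,0,0,0,0],[-0.008,-0.029,0,0,0,0],[-0.007,-0.029,0,0,0,0],[0,0,0,0,0,0]]' -1
```

```text
time_s: 17.0
eef_pos: [0.5211, 0.0971, 0.0452]
eef_rot: [-0.0, 0.126, 0.992, -0.0]
wrist_force: [0.2, -0.3, 0.5]
opening: 0.001
grasp_force: 0.0
```

```bash
cat >> h.py <<'E'
def wedge_end():
    s=camera("side");o,y=np.array([.5597,.01205]),np.radians(-14.53);Rz=R.from_euler("z",y).as_matrix()[:2,:2]
    m=cv2.inRange(cv2.cvtColor(s["color"],cv2.COLOR_BGR2HSV),(5,150,80),(18,255,255));m[:175]=0;m[285:]=0;m[:,:230]=0;m[:,375:]=0
    h=np.argwhere(m)[:,::-1]; v=h[h[:,0].argmax()]
    p=ctrl.get_obs()
    print("thin end",v,((plane(s,v,.026)[:2]-o)@Rz*1000).round(1),"tcp",((p["eef_pos"][:2]-o)@Rz*1000).round(1),"F fix",(p["wrist_force"][:2]@Rz).round(1))
E
python3 -c "from h import *;wedge_end()"
```

```text
thin end [340 225] [-69.8  -4.3] tcp [-58.7  72.9] F fix [-0.1  0.2]
```

Run:
```python
from h import *
t=camera("top");o,y=np.array([.5597,.01205]),np.radians(-14.53);Rz=R.from_euler("z",y).as_matrix()[:2,:2]
for p in((185,260),(332,308)):
    P=plane(t,np.array(p)/3.636+[255,145],.026);print(((P[:2]-o)@Rz*1000).round(1))
for p in((40,290),(345,383)): # rail foot-ish outer edge check
    P=plane(t,np.array(p)/3.636+[255,145],.026);print(((P[:2]-o)@Rz*1000).round(1))
```

```text
[-43.3  15.4]
[-47.6 -83.7]
[-87.2  99.7]
[ -91.5 -104. ]
```

Run:
```python
from h import *
t=camera("top");o,y=np.array([.5597,.01205]),np.radians(-14.53);Rz=R.from_euler("z",y).as_matrix()[:2,:2]
im=cv2.imread("pics/e1.png")[:,:400];hsv=cv2.cvtColor(im,cv2.COLOR_BGR2HSV)
f=lambda p:((plane(t,(np.array(p)+.5)/3.636-.5+[255,145],.026)[:2]-o)@Rz*1000)
for n,lo,hi,x0,x1,q in(("orange front",(5,100,80),(18,255,255),100,148,0),("orange rear",(5,100,80),(18,255,255),100,148,1),("blue rear",(100,110,40),(125,255,255),200,325,1),("blue front",(100,110,40),(125,255,255),195,255,0)):
    m=cv2.inRange(hsv,lo,hi);P=[]
    for c in range(x0,x1):
        r=np.where(m[:,c])[0]
        if len(r): P.append(f((c,r.max() if q else r.min())))
    P=np.array(P);k=np.polyfit(P[:,1],P[:,0],1);res=P[:,0]-np.polyval(k,P[:,1]);k=np.polyfit(P[abs(res)<2*res.std(),1],P[abs(res)<2*res.std(),0],1)
    print(n,k.round(3),P[:,1].min().round(0),P[:,1].max().round(0),"at-32:",np.polyval(k,-32).round(1),"at60:",np.polyval(k,60).round(1),"std",res.std().round(2))
```

```text
orange front [  0.098 -48.122] 42.0 74.0 at-32: -51.3 at60: -42.3 std 0.21
orange rear [-5.8000e-02 -6.8721e+01] 37.0 65.0 at-32: -66.9 at60: -72.2 std 1.95
blue rear [  0.081 -36.359] -77.0 7.0 at-32: -38.9 at60: -31.5 std 7.62
blue front [ -0.206 -25.734] -24.0 13.0 at-32: -19.1 at60: -38.1 std 2.15
```

Run:
```python
from h import *
t=camera("top");o,y=np.array([.5597,.01205]),np.radians(-14.53);Rz=R.from_euler("z",y).as_matrix()[:2,:2]
im=cv2.imread("pics/e1.png")[:,:400];hsv=cv2.cvtColor(im,cv2.COLOR_BGR2HSV)
f=lambda p:((plane(t,(np.array(p)+.5)/3.636-.5+[255,145],.026)[:2]-o)@Rz*1000)
m=cv2.inRange(hsv,(100,110,40),(125,255,255))
P=np.array([f((c,np.where(m[:,c])[0].max())) for c in range(195,335) if m[:,c].any()])
print(np.c_[P[::6,1],P[::6,0]].round(1).tolist())
cv2.imwrite("pics/e2.png",cv2.resize(im[200:350,150:370],(792,540)))
```

```text
[[10.8, -39.1], [6.8, -39.3], [2.7, -39.5], [-1.4, -39.7], [-5.5, -39.9], [-9.7, -40.8], [-13.8, -41.0], [-17.8, -41.2], [-22.1, -42.0], [-26.1, -42.2], [-27.1, -31.1], [-29.4, -25.1], [-33.9, -24.5], [-38.0, -24.7], [-47.3, -44.2], [-45.9, -24.5], [-55.4, -44.6], [-59.6, -45.5], [-63.8, -46.3], [-68.1, -47.1], [-72.1, -47.3], [-76.0, -46.9], [-76.8, -35.3]]
```

View pics/e2.png

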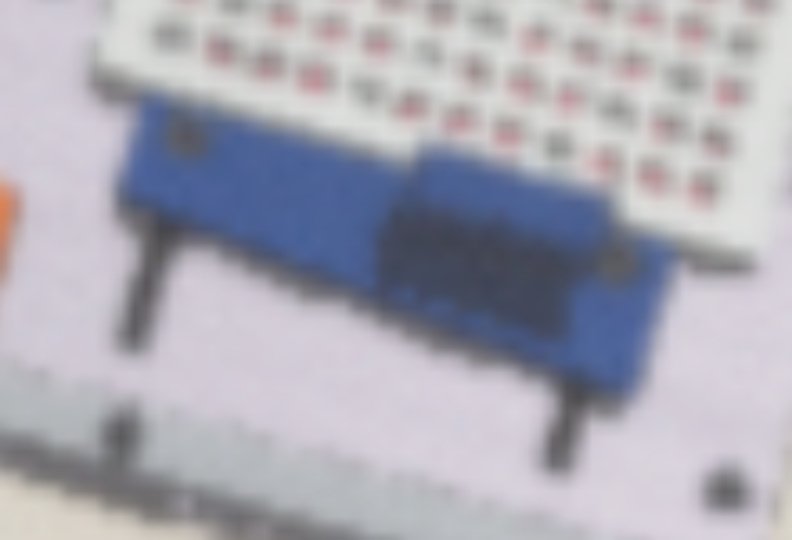

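The top view gives a ramp gap of 8.0 mm, so about 80 mm of wedge travel. About 42 mm is done, leaving about 38 ± 10 mm.

```bash
python3 -m pendant '[[-0.004,-0.015,0,0,0,0],[-0.004,-0.015,0,0,0,0],[-0.004,-0.015,0,0,0,0],[-0.003,-0.015,0,0,0,0],[-0.004,-0.015,0,0,0,0],[-0.004,-0.015,0,0,0,0],[-0.004,-0.015,0,0,0,0],[-0.003,-0.015,0,0,0,0],[0,0,0,0,0,0],[0,0,0,0,0,0]]' -1; python3 -c "from h import *;wedge_end()"
```

```text
time_s: 18.45
eef_pos: [0.5154, 0.0735, 0.0453]
eef_rot: [0.0, 0.126, 0.992, -0.0]
wrist_force: [-0.7, -0.0, 0.8]
opening: 0.004
grasp_force: 0.0
thin end [344 218] [-70.9 -29.1] tcp [-58.3  48.4] F fix [-0.8  0.4]
```

```bash
python3 -m pendant '[[-0.001,-0.002,0,0,0,0],[0,-0.002,0,0,0,0],[-0.001,-0.002,0,0,0,0],[0,-0.002,0,0,0,0],[-0.001,-0.002,0,0,0,0],[0,-0.002,0,0,0,0],[-0.001,-0.002,0,0,0,0],[0,-0.001,0,0,0,0],[0,0,0,0,0,0],[0,0,0,0,0,0]]' -1
```

```text
time_s: 19.75
eef_pos: [0.5145, 0.0706, 0.0453]
eef_rot: [-0.0, 0.126, 0.992, 0.0]
wrist_force: [-0.1, 1.0, -0.5]
opening: -0.002
grasp_force: 0.6
```

Not jammed yet, so I'll keep creeping about 2 mm per call.

```bash
python3 -m pendant '[[-0.001,-0.002,0,0,0,0],[0,-0.001,0,0,0,0],[-0.001,-0.002,0,0,0,0],[0,-0.001,0,0,0,0],[-0.001,-0.002,0,0,0,0],[0,-0.002,0,0,0,0],[0,-0.001,0,0,0,0],[0,0,0,0,0,0],[0,0,0,0,0,0],[0,0,0,0,0,0]]' -1
```

```text
time_s: 21.0
eef_pos: [0.5139, 0.0684, 0.0453]
eef_rot: [-0.0, 0.126, 0.992, -0.0]
wrist_force: [0.2, 2.3, 0.5]
opening: -0.004
grasp_force: 0.5
```

```bash
python3 -m pendant '[[-0.001,-0.002,0,0,0,0],[0,-0.001,0,0,0,0],[-0.001,-0.002,0,0,0,0],[0,-0.001,0,0,0,0],[-0.001,-0.002,0,0,0,0],[0,-0.001,0,0,0,0],[0,0,0,0,0,0],[0,0,0,0,0,0],[0,0,0,0,0,0],[0,0,0,0,0,0]]' -1
```

```text
time_s: 22.25
eef_pos: [0.5134, 0.0666, 0.0453]
eef_rot: [0.0, 0.126, 0.992, 0.0]
wrist_force: [-1.0, 1.3, 0.8]
opening: -0.003
grasp_force: 0.6
```

```bash
python3 -m pendant '[[-0.001,-0.002,0,0,0,0],[0,-0.001,0,0,0,0],[-0.001,-0.002,0,0,0,0],[0,-0.001,0,0,0,0],[-0.001,-0.002,0,0,0,0],[0,-0.001,0,0,0,0],[0,0,0,0,0,0],[0,0,0,0,0,0],[0,0,0,0,0,0],[0,0,0,0,0,0]]' -1
```

```text
time_s: 23.5
eef_pos: [0.5127, 0.0648, 0.0453]
eef_rot: [-0.0, 0.126, 0.992, -0.0]
wrist_force: [0.2, 1.4, 0.2]
opening: 0.002
grasp_force: 0.5
```

```bash
python3 -m pendant '[[-0.001,-0.002,0,0,0,0],[0,-0.001,0,0,0,0],[-0.001,-0.002,0,0,0,0],[0,-0.001,0,0,0,0],[0,-0.002,0,0,0,0],[0,0,0,0,0,0],[0,0,0,0,0,0],[0,0,0,0,0,0],[0,0,0,0,0,0],[0,0,0,0,0,0]]' -1;  python3 -c "from h import *;wedge_end()"
```

```text
time_s: 24.75
eef_pos: [0.5123, 0.0632, 0.0453]
eef_rot: [0.0, 0.126, 0.992, 0.0]
wrist_force: [0.9, 1.2, 0.5]
opening: -0.001
grasp_force: 0.5
thin end [346 215] [-72.  -40.3] tcp [-58.6  37.6] F fix [-0.3  0.8]
```

```bash
python3 -m pendant '[[-0.001,-0.002,0,0,0,0],[0,-0.001,0,0,0,0],[-0.001,-0.002,0,0,0,0],[0,-0.001,0,0,0,0],[0,-0.002,0,0,0,0],[0,0,0,0,0,0],[0,0,0,0,0,0],[0,0,0,0,0,0],[0,0,0,0,0,0],[0,0,0,0,0,0]]' -1
```

```text
time_s: 26.05
eef_pos: [0.512, 0.0616, 0.0453]
eef_rot: [0.0, 0.126, 0.992, -0.0]
wrist_force: [0.5, 1.2, 1.4]
opening: -0.006
grasp_force: 0.5
```

```bash
python3 -m pendant '[[-0.001,-0.002,0,0,0,0],[0,-0.001,0,0,0,0],[-0.001,-0.002,0,0,0,0],[0,-0.001,0,0,0,0],[0,-0.001,0,0,0,0],[0,0,0,0,0,0],[0,0,0,0,0,0],[0,0,0,0,0,0],[0,0,0,0,0,0],[0,0,0,0,0,0]]' -1
```

```text
time_s: 27.3
eef_pos: [0.5116, 0.0602, 0.0453]
eef_rot: [0.0, 0.126, 0.992, -0.0]
wrist_force: [0.3, 1.8, 0.4]
opening: 0.002
grasp_force: 0.6
```

```bash
python3 -m pendant '[[-0.001,-0.002,0,0,0,0],[0,-0.001,0,0,0,0],[-0.001,-0.002,0,0,0,0],[0,-0.001,0,0,0,0],[0,-0.002,0,0,0,0],[0,0,0,0,0,0],[0,0,0,0,0,0],[0,0,0,0,0,0],[0,0,0,0,0,0],[0,0,0,0,0,0]]' -1
```

```text
time_s: 28.55
eef_pos: [0.5111, 0.0586, 0.0453]
eef_rot: [0.0, 0.126, 0.992, -0.0]
wrist_force: [0.4, 1.7, 0.7]
opening: 0.0
grasp_force: 0.5
```

```bash
python3 -m pendant '[[-0.001,-0.002,0,0,0,0],[0,-0.001,0,0,0,0],[-0.001,-0.002,0,0,0,0],[0,-0.001,0,0,0,0],[0,-0.002,0,0,0,0],[0,0,0,0,0,0],[0,0,0,0,0,0],[0,0,0,0,0,0],[0,0,0,0,0,0],[0,0,0,0,0,0]]' -1
```

```text
time_s: 29.8
eef_pos: [0.5107, 0.057, 0.0453]
eef_rot: [0.0, 0.126, 0.992, -0.0]
wrist_force: [-1.1, 0.8, 0.1]
opening: -0.002
grasp_force: 0.5
```

```bash
python3 -m pendant '[[-0.001,-0.002,0,0,0,0],[0,-0.001,0,0,0,0],[-0.001,-0.002,0,0,0,0],[0,-0.001,0,0,0,0],[-0.001,-0.002,0,0,0,0],[0,0,0,0,0,0],[0,0,0,0,0,0],[0,0,0,0,0,0],[0,0,0,0,0,0],[0,0,0,0,0,0]]' -1
```

```text
time_s: 31.05
eef_pos: [0.5101, 0.0554, 0.0453]
eef_rot: [-0.0, 0.126, 0.992, -0.0]
wrist_force: [-0.2, 1.1, 1.0]
opening: 0.001
grasp_force: 0.3
```

```bash
python3 -m pendant '[[-0.001,-0.002,0,0,0,0],[0,-0.001,0,0,0,0],[-0.001,-0.002,0,0,0,0],[0,-0.001,0,0,0,0],[0,-0.002,0,0,0,0],[0,0,0,0,0,0],[0,0,0,0,0,0],[0,0,0,0,0,0],[0,0,0,0,0,0],[0,0,0,0,0,0]]' -1;  python3 -c "from h import *;wedge_end()"
```

```text
time_s: 32.3
eef_pos: [0.5098, 0.0538, 0.0453]
eef_rot: [0.0, 0.126, 0.992, -0.0]
wrist_force: [-0.6, 2.3, 0.9]
opening: -0.002
grasp_force: 0.6
thin end [347 212] [-71.1 -50.9] tcp [-58.8  27.9] F fix [-0.8  1.2]
```

```bash
python3 -m pendant '[[-0.001,-0.002,0,0,0,0],[0,-0.002,0,0,0,0],[-0.001,-0.002,0,0,0,0],[0,-0.002,0,0,0,0],[-0.001,-0.002,0,0,0,0],[0,0,0,0,0,0],[0,0,0,0,0,0],[0,0,0,0,0,0],[0,0,0,0,0,0],[0,0,0,0,0,0]]' -1
```

```text
time_s: 33.6
eef_pos: [0.5092, 0.0523, 0.0455]
eef_rot: [0.0, 0.126, 0.992, 0.0]
wrist_force: [0.2, 5.2, 3.4]
opening: -0.003
grasp_force: 2.4
```

```bash
python3 -m pendant '[[-0.001,-0.002,0,0,0,0],[0,-0.002,0,0,0,0],[-0.001,-0.002,0,0,0,0],[0,-0.002,0,0,0,0],[0,-0.002,0,0,0,0],[0,0,0,0,0,0],[0,0,0,0,0,0],[0,0,0,0,0,0],[0,0,0,0,0,0],[0,0,0,0,0,0]]' -1
```

```text
time_s: 34.85
eef_pos: [0.5089, 0.0513, 0.0459]
eef_rot: [0.0, 0.126, 0.992, 0.001]
wrist_force: [-1.3, 10.8, 7.2]
opening: -0.001
grasp_force: 5.0
```

```bash
python3 -m pendant '[[0,0,0,0,0,0],[0,0,0,0,0,0],[0,0,0,0,0,0],[0,0,0,0,0,0],[0,0,0,0,0,0],[0,0,0,0,0,0],[0,0,0,0,0,0],[0,0,0,0,0,0],[0,0,0,0,0,0],[0,0,0,0,0,0]]' -1; python3 -c "
from h import *
wedge_end();wedge_end();wedge_end()"
```

```text
time_s: 36.1
eef_pos: [0.5089, 0.0513, 0.0459]
eef_rot: [0.0, 0.126, 0.992, 0.001]
wrist_force: [-1.6, 10.8, 6.0]
opening: 0.001
grasp_force: 5.0
thin end [348 212] [-73.2 -51.6] tcp [-59.   25.3] F fix [-4.4  9.8]
thin end [348 212] [-73.2 -51.6] tcp [-59.   25.3] F fix [-3.4 10.4]
thin end [348 212] [-73.2 -51.6] tcp [-59.   25.3] F fix [-4.8 10.6]
```

The force along the slide is about 10 N, with a 4 N side load. I'll relieve the side load before letting go.

```bash
python3 -m pendant '[[-0.0015,0.0004,0,0,0,0],[-0.0015,0.0004,0,0,0,0],[0,0,0,0,0,0],[0,0,0,0,0,0],[0,0,0,0,0,0],[0,0,0,0,0,0],[0,0,0,0,0,0],[0,0,0,0,0,0],[0,0,0,0,0,0],[0,0,0,0,0,0]]' -1; python3 -c "
from h import *
wedge_end();wedge_end();wedge_end()"
```

```text
time_s: 37.5
eef_pos: [0.5081, 0.0499, 0.0452]
eef_rot: [-0.0, 0.126, 0.992, -0.0]
wrist_force: [-1.3, 3.8, 1.8]
opening: -0.002
grasp_force: 1.5
thin end [348 212] [-73.2 -51.6] tcp [-59.4  23.7] F fix [-1.5  2.8]
thin end [348 212] [-73.2 -51.6] tcp [-59.5  23.7] F fix [-1.9  2.7]
thin end [348 212] [-73.2 -51.6] tcp [-59.4  23.7] F fix [-1.3  2.2]
```

Freed of the side load, the wedge slid on 1.6 mm and the force fell. I'll push on.

```bash
python3 -m pendant '[[-0.001,-0.0015,0,0,0,0],[-0.001,-0.0015,0,0,0,0],[-0.001,-0.0015,0,0,0,0],[0,0,0,0,0,0],[0,0,0,0,0,0],[0,0,0,0,0,0],[0,0,0,0,0,0],[0,0,0,0,0,0],[0,0,0,0,0,0],[0,0,0,0,0,0]]' -1; python3 -c "
from h import *
wedge_end();wedge_end()"
```

```text
time_s: 38.9
eef_pos: [0.5075, 0.049, 0.0453]
eef_rot: [-0.0, 0.126, 0.992, -0.0]
wrist_force: [0.3, 3.9, 3.0]
opening: -0.001
grasp_force: 1.6
thin end [348 211] [-72.1 -54.9] tcp [-59.8  22.7] F fix [-1.1  3.2]
thin end [348 211] [-72.1 -54.9] tcp [-59.8  22.6] F fix [-1.2  4. ]
```

```bash
python3 -m pendant '[[-0.0008,-0.002,0,0,0,0],[-0.0008,-0.002,0,0,0,0],[-0.0004,-0.001,0,0,0,0],[0,0,0,0,0,0],[0,0,0,0,0,0],[0,0,0,0,0,0],[0,0,0,0,0,0],[0,0,0,0,0,0],[0,0,0,0,0,0],[0,0,0,0,0,0]]' -1; python3 -c "
from h import *
wedge_end();wedge_end()"
```

```text
time_s: 40.25
eef_pos: [0.5074, 0.0486, 0.0454]
eef_rot: [0.0, 0.126, 0.992, 0.0]
wrist_force: [0.2, 7.1, 3.1]
opening: 0.001
grasp_force: 3.3
thin end [348 211] [-72.1 -54.9] tcp [-59.8  22.2] F fix [-1.3  5.8]
thin end [348 211] [-72.1 -54.9] tcp [-59.8  22.2] F fix [-1.  6.]
```

```bash
python3 -m pendant '[[-0.0008,-0.002,0,0,0,0],[-0.0008,-0.002,0,0,0,0],[0,0,0,0,0,0],[0,0,0,0,0,0],[0,0,0,0,0,0],[0,0,0,0,0,0],[0,0,0,0,0,0],[0,0,0,0,0,0],[0,0,0,0,0,0],[0,0,0,0,0,0]]' -1; python3 -c "
from h import *
wedge_end();wedge_end()"
```

```text
time_s: 41.6
eef_pos: [0.5073, 0.0483, 0.0456]
eef_rot: [0.0, 0.126, 0.992, 0.001]
wrist_force: [1.4, 8.7, 3.2]
opening: 0.001
grasp_force: 4.7
thin end [348 211] [-72.1 -54.9] tcp [-59.9  21.9] F fix [-1.2  8.5]
thin end [348 211] [-72.1 -54.9] tcp [-59.9  22. ] F fix [-0.9  9. ]
```

```bash
python3 -m pendant '[[-0.0006,-0.002,0,0,0,0],[0,0,0,0,0,0],[0,0,0,0,0,0],[0,0,0,0,0,0],[0,0,0,0,0,0],[0,0,0,0,0,0],[0,0,0,0,0,0],[0,0,0,0,0,0],[0,0,0,0,0,0],[0,0,0,0,0,0]]' -1; python3 -c "
from h import *
wedge_end();wedge_end()"
```

```text
time_s: 42.95
eef_pos: [0.5073, 0.0482, 0.0456]
eef_rot: [0.001, 0.126, 0.992, 0.001]
wrist_force: [1.5, 11.4, 3.9]
opening: 0.001
grasp_force: 5.5
thin end [348 211] [-72.1 -54.9] tcp [-59.8  21.8] F fix [-1.1 10.7]
thin end [348 211] [-72.1 -54.9] tcp [-59.9  21.8] F fix [-1.7 11.3]
```

About 10.5 N, with little side load and the wedge no longer moving. I'll back off, lift clear and check.

```bash
python3 -m pendant '[[0.008,0.03,0,0,0,0],[0.012,0.048,0,0,0,0],[0.012,0.048,0,0,0,0],[0,0,0.1,0,0,0],[0,0,0.25,0,0,0],[0,0,0.3,0,0,0],[0,0,0.25,0,0,0],[-0.15,0.2,0,0,0,0],[-0.15,0.2,0,0,0,0],[0,0,0,0,0,0]]' -1; python3 -c "
from h import *
wedge_end()
t,s=camera('top'),camera('side')
cv2.imwrite('pics/f1.png',np.hstack([cv2.resize(t['color'][145:275,250:380],(400,400)),cv2.resize(s['color'][165:295,235:365],(400,400))]))
h=cv2.cvtColor(cv2.imread('pics/f1.png')[:,:400],cv2.COLOR_BGR2HSV)
for n,lo,hi in(('o',(5,100,80),(18,255,255)),('b',(100,110,40),(125,255,255))):
    k=cv2.findNonZero(cv2.inRange(h,lo,hi)); print(n,cv2.boundingRect(k) if k is not None else None)
"
```

```text
time_s: 44.3
eef_pos: [0.4513, 0.1544, 0.2253]
eef_rot: [-0.0, 0.124, 0.992, 0.0]
wrist_force: [1.8, -0.1, -0.2]
opening: -0.003
grasp_force: 0.0
thin end [348 211] [-72.1 -54.9] tcp [-139.2  109.7] F fix [-0.3 -0. ]
o (164, 219, 96, 66)
b (173, 195, 124, 64)
```

The wedge held after release, with its thin end unmoved at (348,211). The robot is clear, so I'm handing in.

```bash
python3 -c "
from bench import ctrl
print(ctrl.hand_in())"
```

```text
the job is handed in; nothing more can be done
None
```

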